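Set the reference-tone dial to the kettle gong and press play

TASK

Set the tuning unit's dial to the kettle-gong mark, the ring with a round boss in its middle, by gently pushing the dial's upright tab round with the fingertips until the tab points squarely at that mark. Only then press the unit's round button all the way down and let it come up again. Do not pinch or force the tab, and leave the gong, mallet and pins lying where they are.

Things in the scene. Friction and masses are not known exactly. Their poses are not given: they have to be found in the camera images.
- tonebox: tuning unit: fixed round housing, 240 mm across and 50 mm high, standing on a concrete slab whose top is 70 mm above the work surface; flat top. Origin: centre of its underside, straight below the dial's axis; z up. The button lies on its -x side, the marks round its +x half
- dial (a joint): angle of the dial on top of the housing, rad, positive counterclockwise from above, 0 when the tab points along the housing's x axis; turns from -1.9 to 1.9. Friction holds it wherever it is left (no spring, no detents); turning it takes about 4 N sideways on the tab, 55 mm from the axis
- dial_axis (a point): point on the dial's axis, 12 mm above the housing's top. The dial is a 96 mm wide disc whose top lies 13 mm above the housing's top, with a low hub, 36 mm across, up to 24 mm above the housing's top
- tab_top (a point): middle of the top edge of the dial's tab, 55 mm from the axis. The tab is an upright radial plate, 8 mm thick, from 38 to 72 mm from the axis, its top 49 mm above the housing's top; it is the dial's pointer. Its outer end overhangs the disc's rim, 3 mm clear of the housing's top
- dial_point (a point): the point the tab points at: straight out from the tab, 96 mm from the axis (the circle on which the marks' centres lie), 2 mm above the housing's top; turns with the dial
- play (a joint): travel of the button, m: 0 up, 0.006 fully down, springs back; about 5 N when fully down
- play_top (a point): centre of the top of the round push button (26 mm across), 88 mm from the dial's axis on the housing's -x side; it is pressed straight down
- mark_gong: fixed flat brass mark, about 32 mm across and 4 mm high, glued on the housing's top 96 mm from the dial's axis; origin: its centre, underside. Its shape: a ring, 31 mm across, with a round boss in the middle (the kettle gong). The four marks stand at dial angles of -1.5, -0.75, 0.75 and 1.5 rad, in any order
- mark_key: fixed flat brass mark, about 32 mm across and 4 mm high, glued on the housing's top 96 mm from the dial's axis; origin: its centre, underside. Its shape: a single plain bar (a key)
- mark_flutes: fixed flat brass mark, about 32 mm across and 4 mm high, glued on the housing's top 96 mm from the dial's axis; origin: its centre, underside. Its shape: two parallel bars (flutes)
- mark_drum: fixed flat brass mark, about 32 mm across and 4 mm high, glued on the housing's top 96 mm from the dial's axis; origin: its centre, underside. Its shape: a cross of two bars (the drum)
- kettle: bystander: loose reyong kettle gong, 152 mm across, 101 mm high with its raised boss, 1.6 kg, standing beside the unit; origin: centre of its underside
- mallet: bystander: loose buffalo-horn mallet, 230 mm long, 40 mm high, lying beside the unit; origin: on the slab under the middle of its handle; x along the handle towards the head
- pin0: bystander: loose brass key pin, 97 mm long, 8 mm thick with square ends 12 mm high, lying on the slab beyond the unit; origin: on the slab under its middle; x along it
- pin1: bystander: a second pin, the same

How it is judged:
By the outcome, as a careful person would: the job done as asked, in the order asked, and still so for the second after the job is handed in, with the robot touching nothing.
It also fails if it takes over 48 s, if anything falls off the work surface, if the arm or the gripper's body presses on something with over 40 N, if the wrist force passes 120 N, or if a joint passes its speed limit or range.

ROBOT

A 7-joint arm with a two-finger parallel gripper is mounted at the origin on the work surface. World frame = base frame: x ahead of the robot, y to its left, z up, the work surface at z = 0. Lengths are in m, angles in rad, forces in N, time in s.
With the tool pointing down it reaches from about 0.425 to 0.925 m from the base axis. Payload 6.8 kg.
Tool frame: the origin (TCP) lies at the very end of the fingers, on their centre line; the grasp point (between the pads) lies 19 mm behind it (bot.grasp_offset is the distance from the TCP to the grasp point, in m); z points along the fingers, y is the direction in which the jaws open and shut (so a half turn about z gives the same grasp; the last joint's range is limited). The gripper opens to 85 mm and grips with 20 to 120 N. Pads are 22 mm wide; open, the fingers measure 114 mm over their backs; the gripper's body (76 mm by 85 mm) begins 54 mm behind the grasp point. The pads swing forward as they close: fully open they stand 13 mm farther back than shut.
Start: joints at [-1.287, 0.477, 0.022, 1.555, -0.011, 1.109, -0.083], TCP at [0.258, 0.624, 0.231] pointing down, gripper open.
Joint ranges: [-2.96, 2.96], [-0.34, 2.1], [-1.41, 1.46], [0.24, 2.44], [-1.37, 4.51], [0.17, 1.92], [-2.96, 2.96]. Speed limits (rad/s): [2.39, 2.39, 3.14, 3.14, 3.14, 3.14, 3.14].

INTERFACE

Orientations are given as a unit quaternion [w, x, y, z].
In Python, from station import monitor, cams, bot, finder gives the robot as it stands.
- The arm moves only by the tool jog_arm, never from a script. Its argument "plan" is a list of rows, each an object of numbers: "x", "y", "z": the shift along the tool's x, y, z as a fraction of full scale; "wx", "wy", "wz": the turn, a rotation vector about the tool's x, y, z as a fraction of full scale. A call has 1 to 12 rows; each row is the pose to reach, as a shift and turn from the pose measured when the call began, along the tool's axes at that moment, turning the shorter way round; what a row does not reach only later rows make up. Full scale, the value 1, is 20 cm for a shift and 180 degrees for a turn. A row lasts 1/12 s, in which the tool goes at most 41.7 mm and 7.16 degrees, less where a joint would pass 70% of its speed; a pose out of reach is approached as far as the arm can. A call with a number of a shift or a turn outside -1 to 1 is refused whole. A call with a gripper value outside its range is refused whole. "hand" is the opening, from -1 (shut) to 1 (fully open), set as the call begins (left out, the last holds). The fingers move at their own pace and stop on an object; "grip_force" is the grip in N (left out, the last holds). Time passes only in rows, so rows that repeat a pose let the fingers close. It gives the time, the measured TCP pose, the force and the opening at its end, in the units of the state.
- monitor.get_obs(): the state, without advancing time (a new reading comes with each control period).
- cams.read_camera(name): name is "scene" or "top"; returns the picture (400x640x3 uint8, red, green, blue); there is no depth.
- cams.get_calibration(name): a dict with "fx", "fy", "cx", "cy" (pixels), "extrinsics" (4x4, takes a point from world to camera coordinates). Camera axes: x right, y down, z forward; pixel columns grow to the right and rows downward; lengths in m; the calibration is good to about 2 mm. A picture is of the moment at which its call begins. get_calibration takes no time and is no camera call.
- bot.hand_in(): hands the job in, once; it reports no verdict.
Trained networks look in the newest picture that a camera, given by its name, has taken for a name from the list of things; names that differ only in an ending like _2 or _b are one class to them, and where a whole thing is asked for, a point or a joint stands for the part that bears it (a point fixed in the world has none). Each returns a list of dicts, best first, with "confidence" (0 to 1); they miss things now and then, are a little off and sometimes report something else, mostly with a low value. They report only what shows in the picture. A call takes as long as a camera call.
- finder.find_in(camera, target): "bbox" ([left, top, width, height] in pixels, round what is visible of it).
- finder.place_of(camera, target): "location" ([column, row] in pixels: a listed point, or the origin of a listed thing).
The state is a dict: "t": time; "q": joint angles; "joint_vel": joint speeds; "joint_torque": joint torques, N m; "eef_pos": TCP position; "tool_rot": TCP orientation; "contact_force": force on the tool from outside, world axes, zero at the start; "torque": the same for the moment, N m; "gripper_width": opening from 0.0 (shut) to 1.0 (fully open).
Only numpy, scipy, OpenCV 4.12 (cv2) and the standard library are available. Lean on these libraries where they do the work, as an engineer would, in place of code of your own. Each camera call takes 0.05 s, during which the arm holds its last target. There are 200 camera calls.

## Working session

There is one attempt and no reset: what is moved stays moved. The work goes in short steps, Python scripts to look and compute and a tool call to move; the robot and the scene stay as the last step left them, time stands still between calls to the robot, and variables do not carry over. Pictures are saved under pics/ and viewed, about 8 in all and at most 12, crops included, and the job is handed in when it is done.

Besides the shell and the picture viewer there is one more tool, called after "Call:" by a JSON object that holds its "api" and its "payload", one argument or row to a line. jog_arm: Moves the arm, as the interface text tells. Shift numbers are shares of 20 cm and turn numbers shares of 180 degrees, none past 1 either way. Its arguments: {"type":"object","properties":{"plan":{"type":"array","items":{"type":"object","properties":{"x":{"type":"number","minimum":-1,"maximum":1},"y":{"type":"number","minimum":-1,"maximum":1},"z":{"type":"number","minimum":-1,"maximum":1},"wx":{"type":"number","minimum":-1,"maximum":1},"wy":{"type":"number","minimum":-1,"maximum":1},"wz":{"type":"number","minimum":-1,"maximum":1}}}},"hand":{"type":"number"},"grip_force":{"type":"number"}},"required":["plan"]}

```bash
mkdir -p pics; ls
cat > h.py <<'E'
import numpy as np, cv2
from station import monitor, cams, bot, finder
def cal(n):
    c=cams.get_calibration(n); return np.array([[c['fx'],0,c['cx']],[0,c['fy'],c['cy']],[0,0,1]]),np.array(c['extrinsics'])
def plane(n,px,z):
    K,E=cal(n); R,t=E[:3,:3],E[:3,3]; o=-R.T@t; d=R.T@np.linalg.inv(K)@[px[0],px[1],1]
    return o+d*(z-o[2])/d[2]
def proj(n,p):
    K,E=cal(n); c=K@(E[:3,:3]@np.array(p)+E[:3,3]); return c[:2]/c[2]
E
python3 - <<'E'
from h import *
for n in('top','scene'):
    im=cams.read_camera(n); cv2.imwrite(f'pics/{n}0.png',im[:,:,::-1])
    K,E=cal(n); print(n,K[0,0],-E[:3,:3].T@E[:3,3])
    for t,z in [('dial_axis',.132),('tab_top',.169),('dial_point',.122),('play_top',None),('mark_gong',.12),('mark_key',.12),('mark_flutes',.12),('mark_drum',.12),('tonebox',.07),('kettle',.07)]:
        r=finder.place_of(n,t)[:2]
        print(t,[(round(a['confidence'],2),np.round(a['location']),np.round(plane(n,a['location'],z or .13),3)) for a in r])
o=monitor.get_obs();print(o['t'],o['tool_rot'],o['eef_pos'],o['gripper_width'])
E
```

```text
pics
top 418.4551692687297 [ 0.42363595 -0.01558199  1.05567464]
dial_axis [(0.75, array([293., 227.]), array([0.546, 0.059, 0.132])), (0.53, array([375., 155.]), array([ 0.727, -0.113,  0.132]))]
tab_top [(0.83, array([288., 201.]), array([0.596, 0.073, 0.169]))]
dial_point [(0.7, array([285., 186.]), array([0.639, 0.087, 0.122]))]
play_top [(0.58, array([297., 268.]), array([0.456, 0.042, 0.13 ])), (0.52, array([294., 228.]), array([0.544, 0.057, 0.13 ]))]
mark_gong [(0.66, array([251., 228.]), array([0.536, 0.155, 0.12 ])), (0.51, array([315., 196.]), array([0.622, 0.017, 0.12 ]))]
mark_key [(0.45, array([262., 202.]), array([0.598, 0.137, 0.12 ]))]
mark_flutes [(0.58, array([250., 230.]), array([0.531, 0.155, 0.12 ])), (0.49, array([277., 142.]), array([0.745, 0.116, 0.12 ]))]
mark_drum [(0.55, array([335., 218.]), array([ 0.576, -0.033,  0.12 ]))]
tonebox [(0.71, array([297., 226.]), array([0.557, 0.056, 0.07 ]))]
kettle [(0.59, array([173., 223.]), array([0.54, 0.35, 0.07]))]
scene 438.109185556114 [1.01291087 0.37221826 0.85920446]
dial_axis [(0.76, array([372., 196.]), array(
[... 257 characters left out ...]
66.]), array([0.455, 0.027, 0.13 ]))]
mark_gong [(0.64, array([330., 213.]), array([0.631, 0.013, 0.12 ]))]
mark_key [(0.65, array([389., 242.]), array([0.602, 0.144, 0.12 ]))]
mark_flutes [(0.47, array([414., 222.]), array([0.53 , 0.152, 0.12 ]))]
mark_drum [(0.61, array([246., 226.]), array([ 0.771, -0.088,  0.12 ])), (0.57, array([332., 185.]), array([ 0.575, -0.035,  0.12 ]))]
tonebox [(0.8, array([374., 217.]), array([0.547, 0.066, 0.07 ]))]
kettle [(0.77, array([492., 302.]), array([0.545, 0.355, 0.07 ])), (0.24, array([355., 234.]), array([0.609, 0.066, 0.07 ]))]
1.1 [-3.33283329e-06  1.94665935e-01  9.80869600e-01  4.06830053e-05] [0.25776985 0.62389004 0.23134114] 1.0025565468210424
```

Run:
```python
from h import *
a=cv2.imread('pics/top0.png')[150:300,220:380]; b=cv2.imread('pics/scene0.png')[140:290,290:450]
cv2.imwrite('pics/crop0.png',np.vstack([cv2.resize(np.hstack([a,b]),None,fx=2.5,fy=2.5,interpolation=cv2.INTER_CUBIC)]))
```

```text
(no output)
```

View pics/crop0.png

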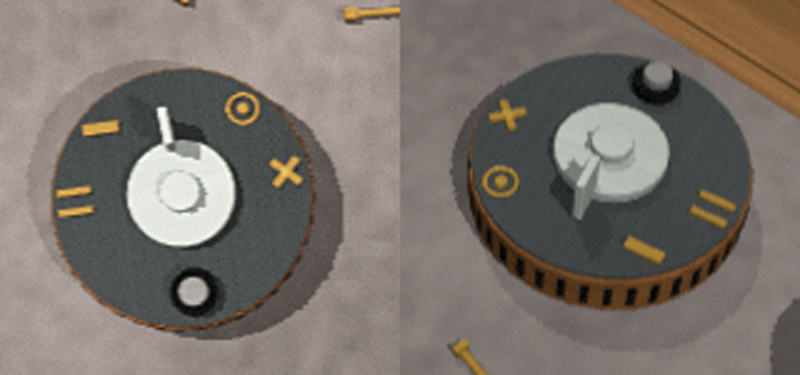

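View pics/scene0.png

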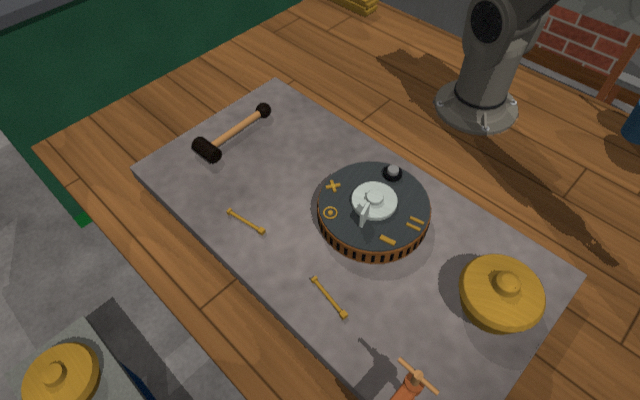

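Run:
```python
from h import *
from scipy.optimize import least_squares
ang={'drum':-1.5,'gong':-.75,'key':.75,'flutes':1.5}
def model(p,n,k):
    a=p[2]+ang[k]; return proj(n,[p[0]+.096*np.cos(a),p[1]+.096*np.sin(a),.124])
p=np.array([.546,.056,.245]); ob=[]
for it in range(2):
  ob=[]
  for n in('top','scene'):
    im=cv2.imread(f'pics/{n}0.png'); hsv=cv2.cvtColor(im,cv2.COLOR_BGR2HSV)
    m=(hsv[...,1]>110)&(hsv[...,2]>110)
    for k in ang:
        c=model(p,n,k); yy,xx=np.nonzero(m); s=np.hypot(xx-c[0],yy-c[1])<(9 if it else 11)
        ob.append((n,k,np.array([xx[s].mean(),yy[s].mean()])))
  r=least_squares(lambda p:np.concatenate([model(p,n,k)-c for n,k,c in ob]),p); p=r.x
  print(p,np.round(r.fun,1))
  for n in('top','scene'):
    q=least_squares(lambda p:np.concatenate([model(p,m,k)-c for m,k,c in ob if m==n]),p); print(n,q.x)
np.save('p.npy',p)
```

```text
[0.5471757  0.06123769 0.22493181] [ 0.3 -0.7  0.2 -0.6  0.1 -0.4  0.3 -0.7  0.4 -0.3  0.5 -0.7  0.3 -0.3
  0.7 -0.3]
top [0.54576843 0.06167434 0.22288526]
scene [0.54861096 0.06105483 0.22744533]
[0.54709412 0.06134125 0.22457751] [ 0.2 -0.6  0.2 -0.7  0.  -0.4  0.2 -0.6  0.5 -0.3  0.5 -0.7  0.4 -0.3
  0.5 -0.3]
top [0.54570434 0.06168773 0.22242209]
scene [0.5485281  0.06123706 0.2272543 ]
```

View pics/top0.png

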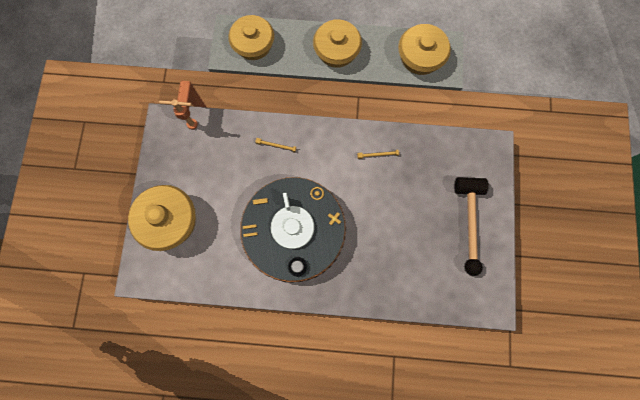

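Call:
{"api": "jog_arm", "payload": {
  "plan": [
    {"x": -0.15,"y": -0.1},
    {"x": -0.32,"y": -0.22},
    {"x": -0.5,"y": -0.34},
    {"x": -0.68,"y": -0.46},
    {"x": -0.85,"y": -0.58}
  ],
  "hand": -1,
  "grip_force": 40
}}

```text
invalid input at $.plan[0]: expected keys x, y, z, wx, wy, wz
```

Call:
{"api": "jog_arm", "payload": {
  "plan": [
    {"x": -0.17,"y": -0.12},
    {"x": -0.34,"y": -0.23},
    {"x": -0.51,"y": -0.35},
    {"x": -0.68,"y": -0.46},
    {"x": -0.85,"y": -0.58}
  ]
}}

```text
invalid input at $.plan[0]: expected keys x, y, z, wx, wy, wz
```

Call:
{"api": "jog_arm", "payload": {
  "plan": [
    {"x": -0.17,"y": -0.12,"wz": -0.03},
    {"x": -0.34,"y": -0.23,"wz": -0.06},
    {"x": -0.51,"y": -0.35,"wz": -0.09},
    {"x": -0.68,"y": -0.46,"wz": -0.12},
    {"x": -0.8,"y": -0.54,"wz": -0.15},
    {"x": -0.85,"y": -0.58,"wz": -0.18},
    {"x": -0.85,"y": -0.58,"wz": -0.21},
    {"x": -0.85,"y": -0.58,"wz": -0.21},
    {"x": -0.85,"y": -0.58,"wz": -0.21}
  ]
}}

```text
invalid input at $.plan[0]: expected keys x, y, z, wx, wy, wz
```

Call:
{"api": "jog_arm", "payload": {
  "plan": [
    {"x": -0.15,"y": -0.1,"z": 0,"wx": 0,"wy": 0,"wz": 0},
    {"x": -0.32,"y": -0.22,"z": 0,"wx": 0,"wy": 0,"wz": 0},
    {"x": -0.5,"y": -0.34,"z": 0,"wx": 0,"wy": 0,"wz": 0},
    {"x": -0.68,"y": -0.46,"z": 0,"wx": 0,"wy": 0,"wz": 0},
    {"x": -0.85,"y": -0.58,"z": 0,"wx": 0,"wy": 0,"wz": 0},
    {"x": -0.85,"y": -0.58,"z": 0,"wx": 0,"wy": 0,"wz": 0}
  ],
  "hand": -1,
  "grip_force": 40
}}

```text
t: 1.6
eef_pos: [0.377, 0.4434, 0.2316]
tool_rot: [0.002, 0.2, 0.98, -0.002]
contact_force: [1.9, -1.4, -0.3]
gripper_width: 0.142
```

Call:
{"api": "jog_arm", "payload": {
  "plan": [
    {"x": -0.16,"y": -0.11,"z": 0,"wx": 0,"wy": 0,"wz": 0},
    {"x": -0.33,"y": -0.22,"z": 0,"wx": 0,"wy": 0,"wz": 0},
    {"x": -0.5,"y": -0.34,"z": 0,"wx": 0,"wy": 0,"wz": 0},
    {"x": -0.66,"y": -0.45,"z": 0,"wx": 0,"wy": 0,"wz": 0},
    {"x": -0.82,"y": -0.56,"z": 0,"wx": 0,"wy": 0,"wz": 0}
  ]
}}

```text
t: 2.02
eef_pos: [0.4842, 0.2752, 0.2329]
tool_rot: [0.002, 0.2, 0.98, -0.001]
contact_force: [0.7, -0.0, -0.2]
gripper_width: -0.004
```

Call:
{"api": "jog_arm", "payload": {
  "plan": [
    {"x": -0.17,"y": -0.12,"z": 0,"wx": 0,"wy": 0,"wz": -0.03},
    {"x": -0.34,"y": -0.23,"z": 0,"wx": 0,"wy": 0,"wz": -0.06},
    {"x": -0.5,"y": -0.34,"z": 0,"wx": 0,"wy": 0,"wz": -0.09},
    {"x": -0.64,"y": -0.44,"z": 0,"wx": 0,"wy": 0,"wz": -0.12},
    {"x": -0.75,"y": -0.51,"z": 0,"wx": 0,"wy": 0,"wz": -0.15},
    {"x": -0.8,"y": -0.54,"z": 0,"wx": 0,"wy": 0,"wz": -0.18},
    {"x": -0.82,"y": -0.56,"z": 0,"wx": 0,"wy": 0,"wz": -0.21},
    {"x": -0.82,"y": -0.56,"z": 0,"wx": 0,"wy": 0,"wz": -0.21},
    {"x": -0.82,"y": -0.56,"z": 0,"wx": 0,"wy": 0,"wz": -0.21},
    {"x": -0.82,"y": -0.56,"z": 0,"wx": 0,"wy": 0,"wz": -0.21}
  ]
}}

```text
t: 2.85
eef_pos: [0.5908, 0.1088, 0.2338]
tool_rot: [0.001, -0.127, 0.992, -0.002]
contact_force: [-0.4, 1.2, -0.2]
gripper_width: 0.001
```

```bash
cat > st.py <<'E'
from h import *
from scipy.spatial.transform import Rotation as Rt
import sys
def state():
    o=monitor.get_obs(); R=Rt.from_quat(np.array(o['tool_rot'])[[1,2,3,0]]).as_matrix()
    print('t',round(o['t'],2),'pos',np.round(o['eef_pos'],4),'yang',round(np.degrees(np.arctan2(R[1,1],R[0,1])),1),'tilt',np.round(R[:2,2],3),'F',np.round(o['contact_force'],1),'w',round(o['gripper_width'],3)); return np.array(o['eef_pos']),R
def go(w):  # world goal -> fractions
    e,R=state(); print('frac for',np.round(w,4),np.round(R.T@(np.array(w)-e)/.2,3))
def tab():
    p=np.load('p.npy')
    for n in('top','scene'):
        im=cams.read_camera(n)
        for t,z in(('tab_top',.169),('dial_point',.122)):
            for a in finder.place_of(n,t)[:1]:
                d=plane(n,a['location'],z)[:2]-p[:2]; print(n,t,round(a['confidence'],2),'r',round(np.hypot(*d),3),'dial',round(np.arctan2(d[1],d[0])-p[2],3))
        yield n,im
E
python3 - <<'E'
from st import *
e,R=state()
c=[]
for n,im in tab():
    q=proj(n,[.59,.07,.14]); x,y=int(q[0]),int(q[1]); c.append(cv2.resize(im[y-65:y+65,x-65:x+65,::-1],(400,400),interpolation=cv2.INTER_CUBIC))
cv2.imwrite('pics/c1.png',np.hstack(c))
p=np.load('p.npy'); a=.27; u=np.array([np.cos(a),np.sin(a)]); n=np.array([-u[1],u[0]])
go([*(p[:2]+.058*u+.037*n),.146])
E
```

```text
t 2.85 pos [0.5908 0.1088 0.2338] yang 104.6 tilt [ 0.003 -0.003] F [-0.4  1.2 -0.2] w 0.001
top tab_top 0.66 r 0.049 dial 0.071
top dial_point 0.73 r 0.096 dial 0.047
scene tab_top 0.88 r 0.059 dial 0.003
scene dial_point 0.67 r 0.09 dial 0.025
t 3.15 pos [0.591  0.1084 0.2339] yang 104.7 tilt [ 0.003 -0.003] F [ 0.3  0.2 -0.2] w -0.001
frac for [0.5931 0.1125 0.146 ] [-0.015  0.019  0.439]
```

View pics/c1.png

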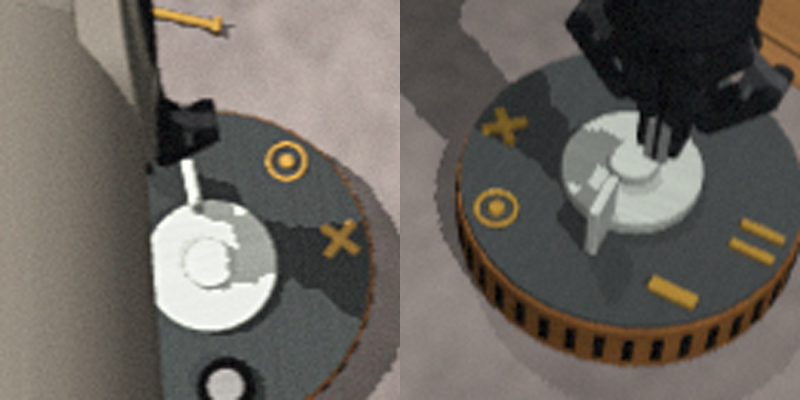

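Call:
{"api": "jog_arm", "payload": {
  "plan": [
    {"x": -0.01,"y": 0.02,"z": 0.12,"wx": 0,"wy": 0,"wz": 0},
    {"x": -0.015,"y": 0.02,"z": 0.24,"wx": 0,"wy": 0,"wz": 0},
    {"x": -0.015,"y": 0.02,"z": 0.34,"wx": 0,"wy": 0,"wz": 0},
    {"x": -0.015,"y": 0.02,"z": 0.4,"wx": 0,"wy": 0,"wz": 0},
    {"x": -0.015,"y": 0.02,"z": 0.43,"wx": 0,"wy": 0,"wz": 0},
    {"x": -0.015,"y": 0.02,"z": 0.44,"wx": 0,"wy": 0,"wz": 0},
    {"x": -0.015,"y": 0.02,"z": 0.44,"wx": 0,"wy": 0,"wz": 0},
    {"x": -0.015,"y": 0.02,"z": 0.44,"wx": 0,"wy": 0,"wz": 0}
  ]
}}

```text
t: 3.82
eef_pos: [0.594, 0.1129, 0.147]
tool_rot: [0.002, -0.128, 0.992, -0.002]
contact_force: [0.2, -0.5, -0.2]
gripper_width: 0.003
```

Run:
```python
from st import *
e,R=state(); p=np.load('p.npy')
# push rows: tab world angle a, offset s (half finger+half tab)
for a,s in[(.257,.03),(.257,.022),(.257,.0185),(.16,.0185),(.06,.0185),(-.04,.0185),(-.14,.0185),(-.24,.0185),(-.34,.0185)]:
    u=np.array([np.cos(a),np.sin(a)]); n=np.array([-u[1],u[0]]); g=np.array([*(p[:2]+.058*u+s*n),.146])
    Rg=np.array([[u[0],n[0],0],[u[1],n[1],0],[0,0,-1]]); Rg[:2,0]*=1
    # tool: y=n, z=-Z, x=y×z
    Rg=np.column_stack([np.cross([*n,0],[0,0,-1]),[*n,0],[0,0,-1]])
    print(a,s,np.round(R.T@(g-e)/.2,3),np.round(Rt.from_matrix(R.T@Rg).as_rotvec()/np.pi,3))
```

```text
t 3.82 pos [0.594  0.1129 0.147 ] yang 104.7 tilt [ 0.005 -0.003] F [ 0.2 -0.5 -0.2] w 0.003
0.257 0.03 [ 0.002 -0.04   0.005] [-0.001  0.001 -0.   ]
0.257 0.022 [ 0.002 -0.08   0.005] [-0.001  0.001 -0.   ]
0.257 0.0185 [ 0.002 -0.097  0.005] [-0.001  0.001 -0.   ]
0.16 0.0185 [-0.005 -0.126  0.006] [-0.001  0.001  0.031]
0.06 0.0185 [-0.01  -0.156  0.006] [-0.001  0.001  0.063]
-0.04 0.0185 [-0.012 -0.186  0.006] [-0.001  0.002  0.095]
-0.14 0.0185 [-0.011 -0.216  0.006] [-0.001  0.002  0.126]
-0.24 0.0185 [-0.007 -0.247  0.006] [-0.001  0.002  0.158]
-0.34 0.0185 [ 0.    -0.276  0.006] [-0.001  0.002  0.19 ]
```

Push gently, two rows per 0.1 rad.

Call:
{"api": "jog_arm", "payload": {
  "plan": [
    {"x": 0,"y": -0.04,"z": 0,"wx": 0,"wy": 0,"wz": 0},
    {"x": 0,"y": -0.07,"z": 0,"wx": 0,"wy": 0,"wz": 0},
    {"x": 0,"y": -0.09,"z": 0,"wx": 0,"wy": 0,"wz": 0},
    {"x": 0,"y": -0.1,"z": 0,"wx": 0,"wy": 0,"wz": 0.005},
    {"x": -0.003,"y": -0.113,"z": 0,"wx": 0,"wy": 0,"wz": 0.015},
    {"x": -0.005,"y": -0.126,"z": 0,"wx": 0,"wy": 0,"wz": 0.03},
    {"x": -0.008,"y": -0.14,"z": 0,"wx": 0,"wy": 0,"wz": 0.047},
    {"x": -0.01,"y": -0.156,"z": 0,"wx": 0,"wy": 0,"wz": 0.063},
    {"x": -0.011,"y": -0.171,"z": 0,"wx": 0,"wy": 0,"wz": 0.079},
    {"x": -0.012,"y": -0.186,"z": 0,"wx": 0,"wy": 0,"wz": 0.095},
    {"x": -0.012,"y": -0.186,"z": 0,"wx": 0,"wy": 0,"wz": 0.095}
  ]
}}

```text
t: 4.73
eef_pos: [0.6067, 0.0777, 0.1477]
tool_rot: [0.004, 0.022, 1.0, -0.001]
contact_force: [1.5, 3.1, 2.4]
gripper_width: -0.001
```

Run:
```python
from st import *
e,R=state()
c=[]
for n,im in tab():
    q=proj(n,[.59,.06,.14]); x,y=int(q[0]),int(q[1]); c.append(cv2.resize(im[y-65:y+65,x-65:x+65,::-1],(400,400),interpolation=cv2.INTER_CUBIC))
cv2.imwrite('pics/c2.png',np.hstack(c))
```

```text
t 4.73 pos [0.6067 0.0777 0.1477] yang 87.4 tilt [ 0.007 -0.002] F [1.5 3.1 2.4] w -0.001
top tab_top 0.7 r 0.051 dial -0.287
scene tab_top 0.97 r 0.057 dial -0.276
scene dial_point 0.75 r 0.097 dial -0.268
```

View pics/c2.png

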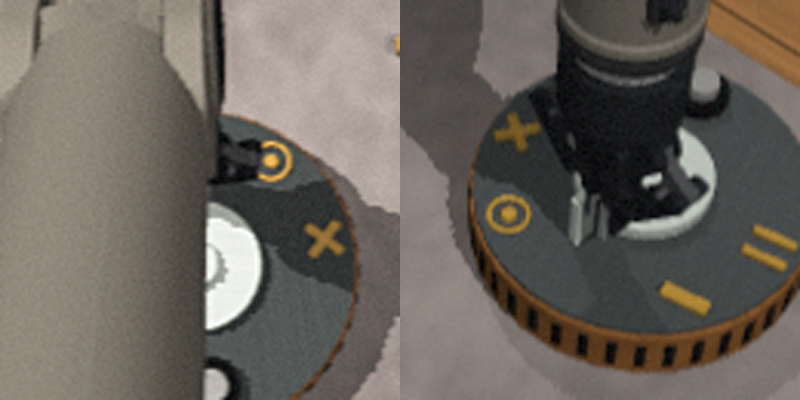

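```bash
cat >> st.py <<'E'
def rows(lst,z=.147,r=.058):
    e,R=state(); p=np.load('p.npy')
    for a,s in lst:
        u=np.array([np.cos(a),np.sin(a)]); n=np.array([-u[1],u[0]]); g=np.array([*(p[:2]+r*u+s*n),z])
        Rg=np.column_stack([np.cross([*n,0],[0,0,-1]),[*n,0],[0,0,-1]])
        print(a,s,np.round(R.T@(g-e)/.2,3),np.round(Rt.from_matrix(R.T@Rg).as_rotvec()/np.pi,3))
E
python3 -c "
from st import *
rows([(a,.0188) for a in(-.05,-.1,-.15,-.2,-.25,-.3,-.35,-.4,-.45,-.48,-.5)])"
```

```text
t 5.03 pos [0.6058 0.0777 0.1472] yang 87.7 tilt [ 0.005 -0.003] F [1.7 2.4 1.2] w -0.001
-0.05 0.0188 [-0.001 -0.002  0.001] [-0.001  0.002  0.003]
-0.1 0.0188 [-0.005 -0.017  0.001] [-0.001  0.002  0.019]
-0.15 0.0188 [-0.009 -0.032  0.001] [-0.001  0.002  0.035]
-0.2 0.0188 [-0.011 -0.047  0.001] [-0.001  0.002  0.051]
-0.25 0.0188 [-0.013 -0.062  0.001] [-0.001  0.002  0.067]
-0.3 0.0188 [-0.015 -0.077  0.001] [-0.001  0.002  0.082]
-0.35 0.0188 [-0.015 -0.092  0.001] [-0.001  0.002  0.098]
-0.4 0.0188 [-0.015 -0.108  0.001] [-0.     0.002  0.114]
-0.45 0.0188 [-0.014 -0.123  0.001] [-0.     0.002  0.13 ]
-0.48 0.0188 [-0.013 -0.132  0.001] [-0.     0.002  0.14 ]
-0.5 0.0188 [-0.012 -0.138  0.001] [-0.     0.002  0.146]
```

Call:
{"api": "jog_arm", "payload": {
  "plan": [
    {"x": -0.004,"y": -0.016,"z": 0,"wx": 0,"wy": 0,"wz": 0.019},
    {"x": -0.009,"y": -0.032,"z": 0,"wx": 0,"wy": 0,"wz": 0.035},
    {"x": -0.011,"y": -0.047,"z": 0,"wx": 0,"wy": 0,"wz": 0.051},
    {"x": -0.013,"y": -0.062,"z": 0,"wx": 0,"wy": 0,"wz": 0.067},
    {"x": -0.015,"y": -0.077,"z": 0,"wx": 0,"wy": 0,"wz": 0.082},
    {"x": -0.015,"y": -0.092,"z": 0,"wx": 0,"wy": 0,"wz": 0.098},
    {"x": -0.015,"y": -0.108,"z": 0,"wx": 0,"wy": 0,"wz": 0.114},
    {"x": -0.014,"y": -0.122,"z": 0,"wx": 0,"wy": 0,"wz": 0.13},
    {"x": -0.013,"y": -0.131,"z": 0,"wx": 0,"wy": 0,"wz": 0.14},
    {"x": -0.012,"y": -0.135,"z": 0,"wx": 0,"wy": 0,"wz": 0.145},
    {"x": -0.012,"y": -0.135,"z": 0,"wx": 0,"wy": 0,"wz": 0.145}
  ]
}}

```text
t: 5.95
eef_pos: [0.6072, 0.0503, 0.1472]
tool_rot: [0.003, 0.246, 0.969, -0.001]
contact_force: [2.9, 1.1, 0.2]
gripper_width: 0.002
```

Run:
```python
from st import *
c=[]
for n,im in tab():
    q=proj(n,[.6,.05,.14]); x,y=int(q[0]),int(q[1]); c.append(cv2.resize(im[y-65:y+65,x-65:x+65,::-1],(400,400),interpolation=cv2.INTER_CUBIC))
cv2.imwrite('pics/c3.png',np.hstack(c))
rows([(-.5,.0188),(-.51,.0188),(-.525,.0188),(-.54,.0188),(-.5,.035)])
```

```text
scene tab_top 0.63 r 0.056 dial -0.921
scene dial_point 0.76 r 0.102 dial -0.659
t 6.25 pos [0.607  0.0505 0.1472] yang 61.6 tilt [ 0.005 -0.003] F [1.9 1.1 0.7] w -0.002
-0.5 0.0188 [-0.001 -0.002  0.001] [-0.     0.002  0.001]
-0.51 0.0188 [-0.002 -0.005  0.001] [-0.     0.002  0.004]
-0.525 0.0188 [-0.003 -0.009  0.001] [-0.     0.002  0.009]
-0.54 0.0188 [-0.005 -0.013  0.001] [0.    0.002 0.014]
-0.5 0.035 [-0.001  0.079  0.001] [-0.     0.002  0.001]
```

View pics/c3.png

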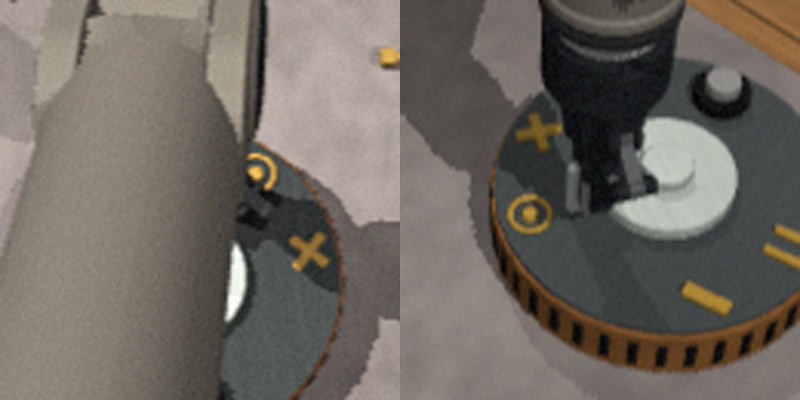

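Call:
{"api": "jog_arm", "payload": {
  "plan": [
    {"x": 0,"y": 0.04,"z": 0,"wx": 0,"wy": 0,"wz": 0},
    {"x": 0,"y": 0.08,"z": -0.02,"wx": 0,"wy": 0,"wz": 0},
    {"x": 0,"y": 0.08,"z": -0.15,"wx": 0,"wy": 0,"wz": 0},
    {"x": 0,"y": 0.08,"z": -0.3,"wx": 0,"wy": 0,"wz": 0},
    {"x": 0,"y": 0.08,"z": -0.4,"wx": 0,"wy": 0,"wz": 0},
    {"x": 0.2,"y": -0.02,"z": -0.42,"wx": 0,"wy": 0,"wz": 0},
    {"x": 0.4,"y": -0.12,"z": -0.42,"wx": 0,"wy": 0,"wz": 0},
    {"x": 0.52,"y": -0.24,"z": -0.42,"wx": 0,"wy": 0,"wz": 0},
    {"x": 0.6,"y": -0.36,"z": -0.42,"wx": 0,"wy": 0,"wz": 0},
    {"x": 0.6,"y": -0.38,"z": -0.42,"wx": 0,"wy": 0,"wz": 0},
    {"x": 0.6,"y": -0.38,"z": -0.42,"wx": 0,"wy": 0,"wz": 0}
  ]
}}

```text
t: 7.17
eef_pos: [0.4636, 0.0404, 0.2308]
tool_rot: [0.002, 0.246, 0.969, -0.001]
contact_force: [1.6, 0.6, -0.0]
gripper_width: -0.003
```

Run:
```python
from st import *
c=[]
for n,im in tab():
    q=proj(n,[.57,.05,.14]); x,y=int(q[0]),int(q[1]); c.append(cv2.resize(im[y-55:y+55,x-55:x+55,::-1],(400,400),interpolation=cv2.INTER_CUBIC))
cv2.imwrite('pics/c4.png',np.hstack(c))
p=np.load('p.npy'); go([*(p[:2]-.088*np.array([np.cos(p[2]),np.sin(p[2])])),.19])
K=p
for n in('top','scene'): print(n,[(a['confidence'],plane(n,a['location'],.13)) for a in finder.place_of(n,'play_top')[:2]])
```

```text
top tab_top 0.59 r 0.049 dial -0.739
top dial_point 0.43 r 0.092 dial -0.697
scene tab_top 0.63 r 0.053 dial -0.799
scene dial_point 0.94 r 0.101 dial -0.687
t 7.47 pos [0.4658 0.0415 0.2304] yang 61.6 tilt [ 0.005 -0.003] F [-0.1  0.3 -0.8] w 0.002
frac for [0.4613 0.0417 0.19  ] [ 0.022 -0.01   0.202]
top []
scene [(0.47, array([0.45751705, 0.02773601, 0.13      ])), (0.18, array([ 0.62378646, -0.29464073,  0.13      ]))]
```

View pics/c4.png

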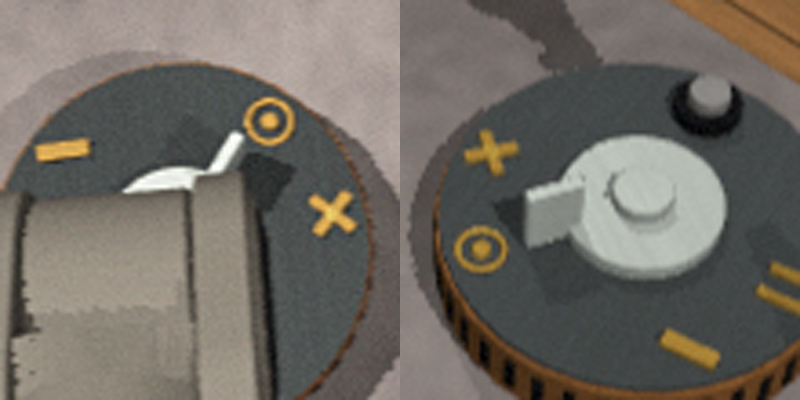

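```bash
cat >> st.py <<'E'
FIT={'top':(.5457,.0617,.2224),'scene':(.5485,.0612,.2273)}
def tabfit(n,im):
    S=6; x0,y0,x1,y1=225,130,435,300
    g=cv2.resize(im[y0:y1,x0:x1].min(2),None,fx=S,fy=S,interpolation=cv2.INTER_CUBIC)
    c=FIT[n]; pr=lambda P:np.array([(proj(n,p)+.5-[x0,y0])*S-.5 for p in P])
    th=np.linspace(0,2*np.pi,60)
    disc=np.zeros(g.shape,np.uint8)
    for z in(.120,.134): cv2.fillPoly(disc,[np.int32(pr([[c[0]+.049*np.cos(t),c[1]+.049*np.sin(t),z] for t in th]))],1)
    ok=np.zeros_like(disc) # only near the mark angle
    cv2.fillPoly(ok,[np.int32(pr([[c[0]+r*np.cos(t+c[2]),c[1]+r*np.sin(t+c[2]),.15] for r,t in[(.03,-1.3)]+[(.085,q) for q in np.linspace(-1.3,-.2,12)]+[(.03,-.2)]]))],1)
    out=[]
    for T in(100,120,140):
        m=(g>T)&(disc==0)&(ok>0); best=[]
        for a in np.arange(-.95,-.5,.005):
            w=a+c[2]; u=np.array([np.cos(w),np.sin(w)]); k=np.array([-u[1],u[0]])
            P=[[*(np.array(c[:2])+r*u+s*k),z] for r in(.038,.072) for s in(-.004,.004) for z in(.123,.169)]
            h=np.zeros_like(disc); cv2.fillPoly(h,[cv2.convexHull(np.int32(np.round(pr(P))))],1); h=(h>0)&(disc==0)&(ok>0)
            best.append(((h&m).sum()/(h|m).sum(),a))
        out.append(tuple(np.round(max(best),3)))
    print(n,'tab IoU/angle',out)
E
python3 - <<'E'
from st import *
for n in('top','scene'): tabfit(n,cams.read_camera(n))
E
```

```text
top tab IoU/angle [(np.float64(0.674), np.float64(-0.665)), (np.float64(0.615), np.float64(-0.665)), (np.float64(0.554), np.float64(-0.66))]
scene tab IoU/angle [(np.float64(0.813), np.float64(-0.69)), (np.float64(0.727), np.float64(-0.69)), (np.float64(0.187), np.float64(-0.675))]
```

```bash
cat >> st.py <<'E'
def overlay(ims,name,angs):
    o=[]
    for n,im in ims.items():
        c=FIT[n]; q=proj(n,[.61,.03,.14]).astype(int); x0,y0=q-25; S=8
        g=np.ascontiguousarray(cv2.resize(im[y0:y0+50,x0:x0+50,::-1],None,fx=S,fy=S,interpolation=cv2.INTER_CUBIC))
        for a,col in angs:
            w=a+c[2]; u=np.array([np.cos(w),np.sin(w)]); k=np.array([-u[1],u[0]])
            for z in(.123,.169):
                P=[[*(np.array(c[:2])+r*u+s*k),z] for r,s in((.038,-.004),(.072,-.004),(.072,.004),(.038,.004))]
                cv2.polylines(g,[np.int32([(proj(n,p)+.5-[x0,y0])*S for p in P])],True,col,1)
        o.append(g)
    cv2.imwrite(name,np.hstack(o))
E
python3 - <<'E'
from st import *
overlay({n:cams.read_camera(n) for n in('top','scene')},'pics/c5.png',[(-.68,(0,0,255)),(-.75,(0,255,0))])
E
```

```text
(no output)
```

View pics/c5.png

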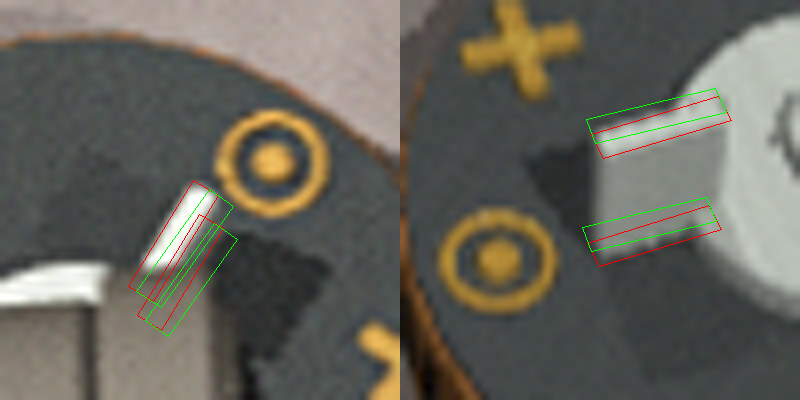

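Run:
```python
from st import *
rows([(-.455,.033)],z=.232);rows([(-.455,.033),(-.455,.022),(-.455,.018),(-.48,.0167),(-.5,.0167),(-.515,.0167),(-.525,.0167),(-.53,.0167)])
```

```text
t 7.77 pos [0.4649 0.041  0.2304] yang 61.6 tilt [ 0.005 -0.003] F [-0.1 -0.2  1.3] w 0.001
-0.455 0.033 [-0.596  0.462 -0.005] [-0.     0.002 -0.013]
t 7.77 pos [0.4649 0.041  0.2304] yang 61.6 tilt [ 0.005 -0.003] F [-0.1 -0.2  1.3] w 0.001
-0.455 0.033 [-0.593  0.462  0.42 ] [-0.     0.002 -0.013]
-0.455 0.022 [-0.596  0.407  0.42 ] [-0.     0.002 -0.013]
-0.455 0.018 [-0.596  0.387  0.42 ] [-0.     0.002 -0.013]
-0.48 0.0167 [-0.599  0.373  0.42 ] [-0.     0.002 -0.005]
-0.5 0.0167 [-0.601  0.367  0.42 ] [-0.     0.002  0.001]
-0.515 0.0167 [-0.602  0.363  0.42 ] [-0.     0.002  0.006]
-0.525 0.0167 [-0.603  0.36   0.42 ] [-0.     0.002  0.009]
-0.53 0.0167 [-0.603  0.359  0.42 ] [-0.     0.002  0.011]
```

Call:
{"api": "jog_arm", "payload": {
  "plan": [
    {"x": -0.12,"y": 0.1,"z": 0,"wx": 0,"wy": 0,"wz": -0.01},
    {"x": -0.27,"y": 0.22,"z": 0,"wx": 0,"wy": 0,"wz": -0.013},
    {"x": -0.42,"y": 0.34,"z": 0,"wx": 0,"wy": 0,"wz": -0.013},
    {"x": -0.54,"y": 0.43,"z": 0,"wx": 0,"wy": 0,"wz": -0.013},
    {"x": -0.59,"y": 0.465,"z": 0,"wx": 0,"wy": 0,"wz": -0.013},
    {"x": -0.595,"y": 0.465,"z": 0,"wx": 0,"wy": 0,"wz": -0.013},
    {"x": -0.595,"y": 0.465,"z": 0.12,"wx": 0,"wy": 0,"wz": -0.013},
    {"x": -0.595,"y": 0.465,"z": 0.26,"wx": 0,"wy": 0,"wz": -0.013},
    {"x": -0.595,"y": 0.465,"z": 0.37,"wx": 0,"wy": 0,"wz": -0.013},
    {"x": -0.595,"y": 0.465,"z": 0.42,"wx": 0,"wy": 0,"wz": -0.013},
    {"x": -0.595,"y": 0.465,"z": 0.42,"wx": 0,"wy": 0,"wz": -0.013}
  ]
}}

```text
t: 8.68
eef_pos: [0.6119, 0.0656, 0.1447]
tool_rot: [0.0, 0.226, 0.974, -0.002]
contact_force: [-1.0, -0.4, -0.7]
gripper_width: -0.002
```

Run:
```python
from st import *
rows([(-.455,.022),(-.455,.018),(-.48,.0167),(-.5,.0167),(-.515,.0167),(-.525,.0167),(-.53,.0167)])
```

```text
t 8.68 pos [0.6119 0.0656 0.1447] yang 63.9 tilt [-0.    -0.004] F [-1.  -0.4 -0.7] w -0.002
-0.455 0.022 [-0.008 -0.051 -0.011] [-0.001  0.001 -0.   ]
-0.455 0.018 [-0.008 -0.071 -0.011] [-0.001  0.001 -0.   ]
-0.48 0.0167 [-0.01  -0.085 -0.011] [-0.001  0.001  0.008]
-0.5 0.0167 [-0.012 -0.091 -0.011] [-0.001  0.001  0.014]
-0.515 0.0167 [-0.013 -0.096 -0.011] [-0.001  0.001  0.019]
-0.525 0.0167 [-0.013 -0.098 -0.011] [-0.001  0.001  0.022]
-0.53 0.0167 [-0.014 -0.1   -0.011] [-0.001  0.001  0.024]
```

Call:
{"api": "jog_arm", "payload": {
  "plan": [
    {"x": -0.008,"y": -0.04,"z": -0.01,"wx": 0,"wy": 0,"wz": 0},
    {"x": -0.008,"y": -0.07,"z": -0.01,"wx": 0,"wy": 0,"wz": 0},
    {"x": -0.009,"y": -0.08,"z": -0.01,"wx": 0,"wy": 0,"wz": 0.006},
    {"x": -0.011,"y": -0.088,"z": -0.01,"wx": 0,"wy": 0,"wz": 0.012},
    {"x": -0.012,"y": -0.094,"z": -0.01,"wx": 0,"wy": 0,"wz": 0.018},
    {"x": -0.013,"y": -0.098,"z": -0.01,"wx": 0,"wy": 0,"wz": 0.022},
    {"x": -0.013,"y": -0.098,"z": -0.01,"wx": 0,"wy": 0,"wz": 0.022},
    {"x": -0.013,"y": -0.098,"z": -0.01,"wx": 0,"wy": 0,"wz": 0.022}
  ]
}}

```text
t: 9.35
eef_pos: [0.6065, 0.0473, 0.1475]
tool_rot: [0.001, 0.259, 0.966, -0.002]
contact_force: [2.7, 2.3, 2.5]
gripper_width: -0.003
```

Call:
{"api": "jog_arm", "payload": {
  "plan": [
    {"x": 0,"y": 0.04,"z": 0,"wx": 0,"wy": 0,"wz": 0},
    {"x": 0,"y": 0.08,"z": -0.02,"wx": 0,"wy": 0,"wz": 0},
    {"x": 0,"y": 0.08,"z": -0.15,"wx": 0,"wy": 0,"wz": 0},
    {"x": 0,"y": 0.08,"z": -0.3,"wx": 0,"wy": 0,"wz": 0},
    {"x": 0,"y": 0.08,"z": -0.4,"wx": 0,"wy": 0,"wz": 0},
    {"x": 0.2,"y": -0.02,"z": -0.42,"wx": 0,"wy": 0,"wz": 0},
    {"x": 0.4,"y": -0.12,"z": -0.42,"wx": 0,"wy": 0,"wz": 0},
    {"x": 0.52,"y": -0.24,"z": -0.42,"wx": 0,"wy": 0,"wz": 0},
    {"x": 0.62,"y": -0.36,"z": -0.42,"wx": 0,"wy": 0,"wz": 0},
    {"x": 0.62,"y": -0.36,"z": -0.42,"wx": 0,"wy": 0,"wz": 0},
    {"x": 0.62,"y": -0.36,"z": -0.42,"wx": 0,"wy": 0,"wz": 0}
  ]
}}

```text
t: 10.27
eef_pos: [0.4616, 0.047, 0.2313]
tool_rot: [0.001, 0.259, 0.966, -0.002]
contact_force: [-0.2, 0.7, 0.1]
gripper_width: 0.001
```

Run:
```python
from st import *
ims=dict(tab())
for n in ims: tabfit(n,ims[n])
overlay(ims,'pics/c6.png',[(-.75,(0,255,0))])
p=np.load('p.npy'); go([*(p[:2]-.088*np.array([np.cos(p[2]),np.sin(p[2])])),.15])
```

```text
top tab_top 0.61 r 0.089 dial -0.823
top dial_point 0.68 r 0.099 dial -0.724
scene tab_top 0.69 r 0.062 dial -0.738
scene dial_point 0.81 r 0.094 dial -0.733
top tab IoU/angle [(np.float64(0.754), np.float64(-0.71)), (np.float64(0.659), np.float64(-0.72)), (np.float64(0.594), np.float64(-0.725))]Traceback (most recent call last):
  File "<stdin>", line 3, in <module>
  File "st.py", line 39, in tabfit
    h=np.zeros_like(disc); cv2.fillPoly(h,[cv2.convexHull(np.int32(np.round(pr(P))))],1); h=(h>0)&(disc==0)&(ok>0)
                                                                            ~~^^^
  File "st.py", line 27, in <lambda>
    c=FIT[n]; pr=lambda P:np.array([(proj(n,p)+.5-[x0,y0])*S-.5 for p in P])
                                     ~~~~^^^^^
  File "h.py", line 9, in proj
    K,E=cal(n); c=K@(E[:3,:3]@np.array(p)+E[:3,3]); return c[:2]/c[2]
        ~~~^^^
  File "h.py", line 4, in cal
    c=cams.get_calibration(n); return np.array([[c['fx'],0,c['cx']],[0,c['fy'],c['cy']],[0,0,1]]),np.array(c['extrinsics'])
ValueError: time passes only in moves, steps and waits
```

```bash
sed -i 's/^def cal/import functools\n@functools.lru_cache\ndef cal/' h.py
python3 - <<'E'
from st import *
ims={n:cams.read_camera(n) for n in('top','scene')}
for n in ims: tabfit(n,ims[n])
overlay(ims,'pics/c6.png',[(-.75,(0,255,0))])
p=np.load('p.npy'); go([*(p[:2]-.088*np.array([np.cos(p[2]),np.sin(p[2])])),.15])
E
```

```text
top tab IoU/angle [(np.float64(0.728), np.float64(-0.71)), (np.float64(0.645), np.float64(-0.72)), (np.float64(0.582), np.float64(-0.725))]
scene tab IoU/angle [(np.float64(0.826), np.float64(-0.75)), (np.float64(0.751), np.float64(-0.74)), (np.float64(0.197), np.float64(-0.74))]
t 10.67 pos [0.4635 0.0474 0.231 ] yang 60.0 tilt [ 0.001 -0.004] F [-0.5 -0.1  0.1] w 0.002
frac for [0.4613 0.0417 0.15  ] [-0.003 -0.029  0.405]
```

View pics/c6.png

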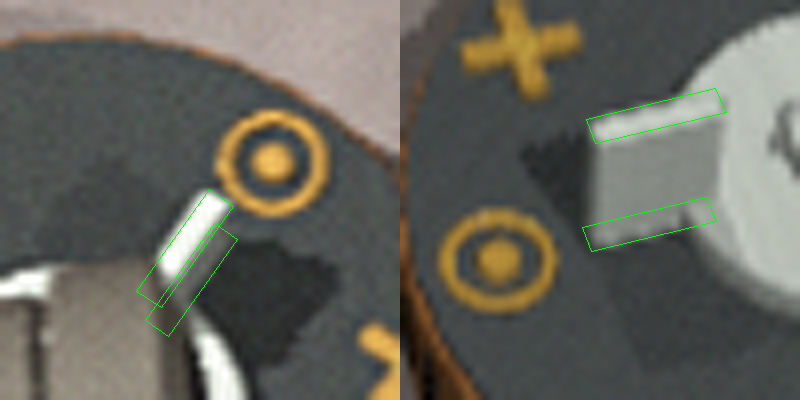

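Call:
{"api": "jog_arm", "payload": {
  "plan": [
    {"x": 0,"y": -0.03,"z": 0.1,"wx": 0,"wy": 0,"wz": 0},
    {"x": 0,"y": -0.03,"z": 0.2,"wx": 0,"wy": 0,"wz": 0},
    {"x": 0,"y": -0.03,"z": 0.3,"wx": 0,"wy": 0,"wz": 0},
    {"x": 0,"y": -0.03,"z": 0.36,"wx": 0,"wy": 0,"wz": 0},
    {"x": 0,"y": -0.03,"z": 0.4,"wx": 0,"wy": 0,"wz": 0},
    {"x": 0,"y": -0.03,"z": 0.4,"wx": 0,"wy": 0,"wz": 0},
    {"x": 0,"y": -0.03,"z": 0.4,"wx": 0,"wy": 0,"wz": 0}
  ]
}}

```text
t: 11.25
eef_pos: [0.4608, 0.0418, 0.1511]
tool_rot: [0.001, 0.259, 0.966, -0.002]
contact_force: [0.2, -0.2, 0.2]
gripper_width: -0.002
```

Run:
```python
from st import *
im=cams.read_camera('scene'); state()
q=proj('scene',[.461,.042,.14]).astype(int)
cv2.imwrite('pics/c7.png',cv2.resize(im[q[1]-30:q[1]+30,q[0]-40:q[0]+40,::-1],None,fx=7,fy=7,interpolation=cv2.INTER_CUBIC))
```

```text
t 11.3 pos [0.4612 0.0419 0.1515] yang 60.0 tilt [ 0.002 -0.004] F [ 0.6  1.6 -0.3] w 0.001
```

View pics/c7.png

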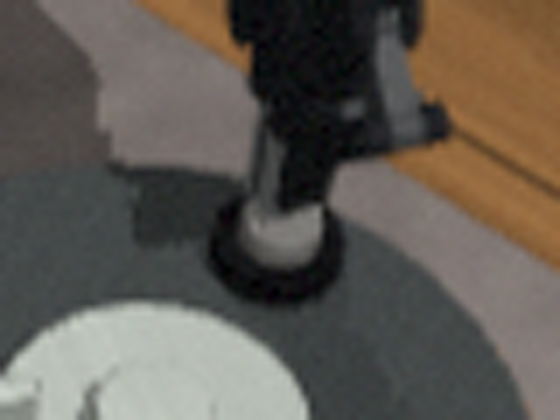

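The closed fingertips stand right over the grey button, which is centred at about (285,235) in the crop. Next I press in small steps.

Call:
{"api": "jog_arm", "payload": {
  "plan": [
    {"x": 0,"y": 0,"z": 0.02,"wx": 0,"wy": 0,"wz": 0},
    {"x": 0,"y": 0,"z": 0.04,"wx": 0,"wy": 0,"wz": 0},
    {"x": 0,"y": 0,"z": 0.06,"wx": 0,"wy": 0,"wz": 0},
    {"x": 0,"y": 0,"z": 0.06,"wx": 0,"wy": 0,"wz": 0}
  ]
}}

```text
t: 11.63
eef_pos: [0.4618, 0.042, 0.1395]
tool_rot: [0.002, 0.259, 0.966, -0.001]
contact_force: [0.8, 0.1, 2.8]
gripper_width: 0.0
```

Call:
{"api": "jog_arm", "payload": {
  "plan": [
    {"x": 0,"y": 0,"z": 0.01,"wx": 0,"wy": 0,"wz": 0},
    {"x": 0,"y": 0,"z": 0.015,"wx": 0,"wy": 0,"wz": 0},
    {"x": 0,"y": 0,"z": 0.015,"wx": 0,"wy": 0,"wz": 0}
  ]
}}

```text
t: 11.88
eef_pos: [0.4618, 0.042, 0.1365]
tool_rot: [0.002, 0.259, 0.966, -0.001]
contact_force: [-0.7, -0.5, 4.5]
gripper_width: -0.002
```

Call:
{"api": "jog_arm", "payload": {
  "plan": [
    {"x": 0,"y": 0,"z": 0.005,"wx": 0,"wy": 0,"wz": 0},
    {"x": 0,"y": 0,"z": 0.01,"wx": 0,"wy": 0,"wz": 0},
    {"x": 0,"y": 0,"z": 0.01,"wx": 0,"wy": 0,"wz": 0},
    {"x": 0,"y": 0,"z": 0.01,"wx": 0,"wy": 0,"wz": 0}
  ]
}}

```text
t: 12.22
eef_pos: [0.4619, 0.0421, 0.1358]
tool_rot: [0.002, 0.259, 0.966, -0.001]
contact_force: [-5.6, -0.3, 20.3]
gripper_width: -0.0
```

Call:
{"api": "jog_arm", "payload": {
  "plan": [
    {"x": 0,"y": 0,"z": -0.03,"wx": 0,"wy": 0,"wz": 0},
    {"x": 0,"y": 0,"z": -0.1,"wx": 0,"wy": 0,"wz": 0},
    {"x": 0,"y": 0,"z": -0.22,"wx": 0,"wy": 0,"wz": 0},
    {"x": 0,"y": 0,"z": -0.35,"wx": 0,"wy": 0,"wz": 0},
    {"x": 0,"y": 0,"z": -0.45,"wx": 0,"wy": 0,"wz": 0},
    {"x": 0,"y": 0,"z": -0.48,"wx": 0,"wy": 0,"wz": 0},
    {"x": 0,"y": 0,"z": -0.48,"wx": 0,"wy": 0,"wz": 0},
    {"x": 0,"y": 0,"z": -0.48,"wx": 0,"wy": 0,"wz": 0}
  ]
}}

```text
t: 12.88
eef_pos: [0.4612, 0.0424, 0.2312]
tool_rot: [0.002, 0.259, 0.966, -0.001]
contact_force: [-0.1, -0.4, 0.2]
gripper_width: -0.001
```

Run:
```python
from st import *
ims={n:cams.read_camera(n) for n in('top','scene')}
for n in ims: tabfit(n,ims[n])
state()
im=ims['scene'][:,:,::-1]
cv2.imwrite('pics/c8.png',cv2.resize(im[60:360,120:560],None,fx=1.8,fy=1.8,interpolation=cv2.INTER_CUBIC))
```

```text
top tab IoU/angle [(np.float64(0.744), np.float64(-0.71)), (np.float64(0.674), np.float64(-0.72)), (np.float64(0.618), np.float64(-0.725))]
scene tab IoU/angle [(np.float64(0.827), np.float64(-0.75)), (np.float64(0.751), np.float64(-0.74)), (np.float64(0.194), np.float64(-0.74))]
t 12.98 pos [0.4607 0.0422 0.2304] yang 60.0 tilt [ 0.001 -0.004] F [-0.7 -0.8  0.5] w -0.0
```

View pics/c8.png

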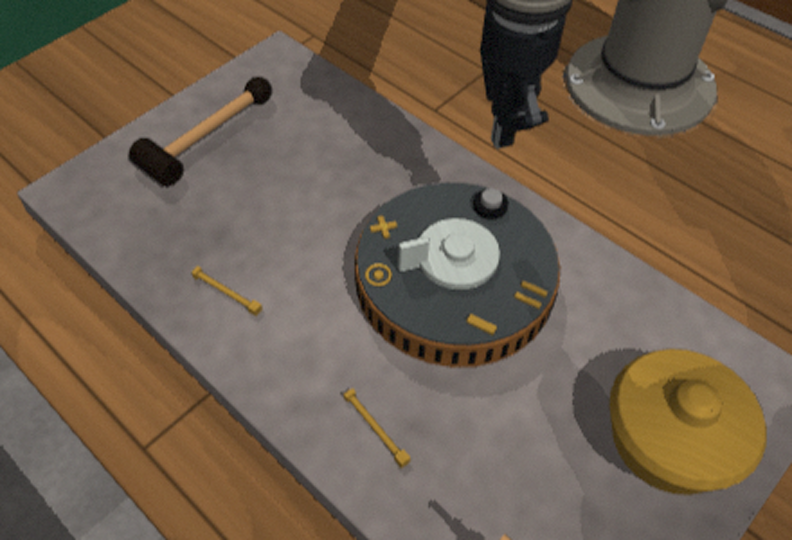

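The button is up at (490,200), the tab at (412,255) points at the ring-and-boss mark at (378,275), the bystanders look unmoved, and the gripper is clear. Handing in.

```bash
python3 -c "
from h import *
print(bot.hand_in())"
```

```text
the job is handed in; nothing more can be done
None
```

I set the dial to the kettle-gong mark, then pressed the button fully down and let it come up, and handed the job in at about 13 s of the 48 s allowed.

- **Dial:** I pushed the tab with the shut fingertips from about +0.03 rad towards the gong mark at −0.75 rad. The first push stopped short at about −0.68, so I backed off, looked, and pushed again. Contact forces between moves were about 2–4 N.
- **Dial check:** The −0.75 outline matched the tab in both cameras. The numeric fits disagreed a little: the scene camera gave −0.74 to −0.75. The top camera gave −0.71 to −0.725, but the arm partly hid the tab there. The fits were the same after the button press, so the tab did not move.
- **Button:** The force rose from 2.8 N to 4.5 N, then jumped to 20 N at the stop. That fits the 5 N spring reaching the end of its travel. In the last picture the button is up again.
- **At hand-in:** The gripper was about 9 cm above the button, touching nothing. The gong, mallet and pins look unmoved in the last picture, which I judged by eye only.

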